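Set the stirrer's speed lever by counting clicks

TASK

Set the speed of the magnetic stirrer by counting clicks: with a fingertip, push the black lever of its rotary selector anticlockwise (seen from above) all the way back to the off stop, then push it clockwise by four clicks and leave it resting in that fourth click position. Only push the lever, do not pinch it, and do not shift or lift the stirrer, the beaker standing on it, or the bottle and the timer nearby.

Things in the scene. Friction and masses are not known exactly. Their poses are not given: they have to be found in the camera images.
- stirrer: Magnetic stirrer, white and grey, 290 x 170 mm, 2 to 3 kg, loose on rubber feet. Origin: centre of its underside; x runs from its front (toward the robot) to its back, y to its left, z up. Flat top deck 70 mm above the worktop; a round steel plate, 136 mm across, top 82 mm up, is centred 60 mm behind the origin, the rotary selector 85 mm in front of it
- dial_axis (a point): Centre of the rotary selector at the height of the deck (70 mm above the worktop), fixed to the stirrer, with the stirrer's axes. Seven black scale marks surround it, 53 mm out; the longest is the off mark, on the left
- lever_end (a point): Middle of the outer end face of the selector's black lever, 49 mm out from the axis, 21.5 mm above the deck; x outward along the lever, y to its anticlockwise side, z up. The lever is an upright bar 12 mm wide, 62 mm long (13 mm behind the axis to 49 mm out), 8.5 to 34.5 mm above the deck, white line on top; under it a collar of 18 mm radius, 8.5 mm high
- speed_dial (a joint): Selector angle in rad, clockwise from above: 0 at the off stop, 3.0 at the other stop; a click is 0.5, so the fourth from off is 2.0. At 0 the lever points 1.5 rad anticlockwise of the stirrer's x axis, at 3.0 1.5 rad clockwise of it. Midway between positions is a bump of about 0.1 N m (3 N at 34 mm out); past it the lever springs on to the next position and stays
- flank_acw: The anticlockwise-side half (6 mm thick) of the lever; pushing its outer face turns the lever clockwise. Origin on the selector's axis at deck height
- flank_cw: The clockwise-side half (6 mm thick) of the lever; pushing its outer face turns the lever anticlockwise. Origin on the selector's axis at deck height
- beaker_1: Small clear beaker, 54 mm across, 69 mm high, standing on the stirrer's steel plate; origin at the centre of its underside. Leave alone
- mint_bottle: Clear bottle with a mint green cap, 70 mm across, 142 mm high, to the left of the stirrer; origin at the centre of its underside. Leave alone
- timer: Small white timer lying flat, 92 x 58 x 23 mm, to the right of the stirrer; origin at the centre of its underside. Leave alone

How it is judged:
By the outcome, as a careful person would: the job done as asked, in the order asked, and still so for the second after the job is handed in, with the robot touching nothing.
It also fails if it takes over 64 s, if anything falls off the work surface, if the arm or the gripper's body presses on something with over 40 N, if the wrist force passes 120 N, or if a joint passes its speed limit or range.

ROBOT

A 6-joint arm with a two-finger parallel gripper is mounted at the origin on the work surface; the furniture and walls round the work are solid. World frame = base frame: x ahead of the robot, y to its left, z up, the work surface at z = 0. Lengths are in m, angles in rad, forces in N, time in s.
With the tool pointing down it reaches from about 0.425 to 0.95 m from the base axis. Payload 14.7 kg.
Tool frame: the origin (TCP) lies midway between the tips of the shut fingers; the grasp point (between the pads) lies 19 mm behind it; z points along the fingers, y is the line along which they close (so a half turn about z gives the same grasp; the last joint's range is limited). The gripper opens to 85 mm and grips with 20 to 120 N. Pads are 22 mm wide; open, the fingers measure 114 mm over their backs; the gripper's body (76 mm by 85 mm) begins 54 mm behind the grasp point. The pads swing forward as they close: fully open they stand 13 mm farther back than shut.
Start: joints at [-1.311, 0.48, 1.596, -0, 1.065, -0.047], TCP at [0.196, -0.62, 0.231] pointing down, gripper open.
Joint ranges: [-2.75, 2.75], [-0.82, 2.05], [0.23, 2.67], [-1.56, 4.7], [0.09, 2.69], [-2.92, 2.92]. Speed limits (rad/s): [1.89, 1.89, 2.39, 3.01, 3.01, 3.01].

INTERFACE

Orientations are given as a unit quaternion [w, x, y, z].
In Python, from cell import robot gives the robot as it stands.
- The arm moves only by the tool step_arm, never from a script. Its argument "deltas" is a list of rows, each a list of 7 numbers: the shift along the tool's x, y, z in mm, then the turn, a rotation vector about the tool's x, y, z in rad, then the finger opening in mm, from 0 to 85.4. A call has 1 to 8 rows; each row shifts and turns the commanded pose from where the row before left it, along the tool's axes as they then stand; what a row does not reach is not made up. A row lasts 1/8 s, in which the tool goes at most 62.5 mm and 10.7 degrees, less where a joint would pass 70% of its speed; a pose out of reach is approached as far as the arm can. A call is refused whole if a number of a shift passes 62.5 or a number of a turn 0.188, either way. A call with a gripper value outside its range is refused whole. The fingers move at their own pace and stop on an object; "force" is the grip in N (left out, the last holds). Time passes only in rows, so rows that do not move let the fingers close. It gives the time, the measured TCP pose, the force, the opening and the grip force at its end, in the units of the state.
- robot.sense(): the state, without advancing time (a new reading comes with each control period).
- robot.grab_frame(name): name is "side" or "top"; returns a dict with "color" (384x512x3 uint8, red, green, blue), "mtx" (3x3 intrinsics, pixels), "dist_coeffs" ([k1, k2, p1, p2, k3] as OpenCV has them; the pictures are not rectified), "rvec" (rotation vector, rad) and "tvec" (3), from world to camera coordinates, as OpenCV has them. Camera axes: x right, y down, z forward; pixel columns grow to the right and rows downward; lengths in m; the calibration is good to about 2 mm. A picture is of the moment at which its call begins. There is no depth.
- robot.hand_in(): hands the job in; it is judged then, once.
The state is a dict: "time_s": time; "qpos": joint angles; "qd": joint speeds; "tau": joint torques, N m; "tcp_pos": TCP position; "eef_rot": TCP orientation; "force": force on the tool from outside, world axes, zero at the start; "torque": the same for the moment, N m; "gripper_width": finger opening in m; "gripper_force": force on a finger pad.
Only numpy, scipy, OpenCV 4.12 (cv2) and the standard library are available. Lean on these libraries where they do the work, as an engineer would, in place of code of your own. Each camera call takes 0.05 s, during which the arm holds its last target. There are 200 camera calls.

## Working session

There is one attempt and no reset: what is moved stays moved. The work goes in short steps, Python scripts to look and compute and a tool call to move; the robot and the scene stay as the last step left them, time stands still between calls to the robot, and variables do not carry over. Pictures are saved under pics/ and viewed, at most 10 in all, crops included, and the job is handed in when it is done.

Besides the shell and the picture viewer there is one more tool, called after "Call:" as a command line: name --pt "numbers of a row" for each row, then --argument value for the rest. step_arm: Moves the arm, as the interface text tells. Its arguments: {"type":"object","properties":{"deltas":{"type":"array"},"force":{"type":"number"}},"required":["deltas"]}

```bash
mkdir -p pics; python3 - <<'E'
from cell import robot
import cv2
for n in("side","top"):
    f=robot.grab_frame(n); cv2.imwrite(f"pics/{n}0.png",f["color"][:,:,::-1])
    print(n,f["mtx"].tolist(),f["dist_coeffs"],f["rvec"],f["tvec"])
s=robot.sense();print(s["time_s"],s["tcp_pos"],s["eef_rot"],s["gripper_width"])
E
```

```text
side [[497.29026405747993, 0.0, 261.1876485166512], [0.0, 497.29026405747993, 193.26129631460196], [0.0, 0.0, 1.0]] [-0.16600095  0.          0.          0.          0.        ] [ 1.93450757 -0.49895288  0.36165576] [-0.52599257  0.19322503  1.51600732]
top [[367.2655189971946, 0.0, 247.31165282328485], [0.0, 367.2655189971946, 197.82646189902528], [0.0, 0.0, 1.0]] [-0.01134985  0.          0.          0.          0.        ] [ 2.18265569 -2.20909923  0.13206723] [-0.01489518  0.59439909  1.11793583]
0.1 [ 0.19622575 -0.61929239  0.23073408] [-5.41611396e-04  9.88254489e-01  1.52816121e-01 -7.60666896e-05] 0.08513495526243946
```

View pics/top0.png

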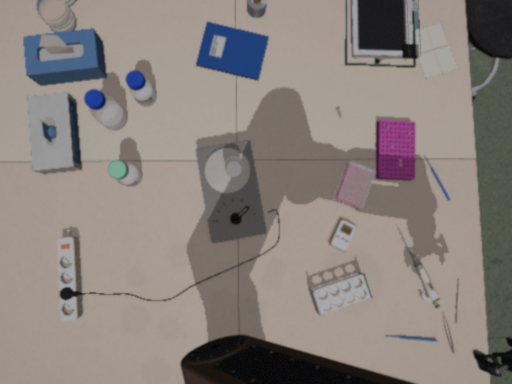

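View pics/side0.png

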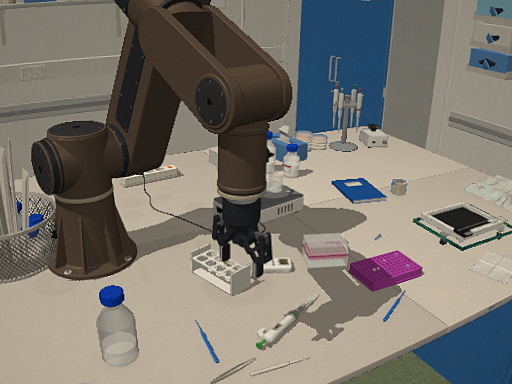

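Top view: the stirrer is at about (232,192), with its selector at about (236,218) and the lever pointing up and right to about (247,208). The bottle is at (122,172) and the timer at (343,234). In the side view the arm hides the selector.

```bash
cat > h.py <<'E'
import cv2, numpy as np
from cell import robot
def ray(f,px,z):
    px=np.array(px,float).reshape(-1,1,2)
    n=cv2.undistortPoints(px,f["mtx"],f["dist_coeffs"])[:,0]
    R=cv2.Rodrigues(f["rvec"])[0]; c=-R.T@np.ravel(f["tvec"])
    d=np.c_[n,np.ones(len(n))]@R
    return c+d*((z-c[2])/d[:,2])[:,None]
def proj(f,p):
    return cv2.projectPoints(np.array(p,float).reshape(-1,3),f["rvec"],f["tvec"],f["mtx"],f["dist_coeffs"])[0][:,0]
E
python3 - <<'E'
from h import *
f=robot.grab_frame("top"); im=f["color"]
c=im[132:252,187:277][:,:,::-1]; cv2.imwrite("pics/crop0.png",cv2.resize(c,None,fx=5,fy=5,interpolation=cv2.INTER_CUBIC))
g=cv2.cvtColor(im,cv2.COLOR_RGB2GRAY)
print(g[192,190:275].tolist())
print(g[218,200:275].tolist())
print(ray(f,[[236,218],[228,170]],.07), ray(f,[[343,234]],.023), ray(f,[[118,169]],.142))
E
```

```text
[158, 159, 159, 159, 159, 158, 157, 157, 158, 158, 158, 153, 141, 121, 109, 107, 107, 107, 108, 107, 106, 108, 107, 107, 106, 107, 108, 109, 111, 120, 128, 127, 125, 119, 104, 100, 100, 99, 99, 96, 95, 94, 90, 86, 83, 79, 75, 73, 73, 73, 72, 72, 74, 74, 72, 73, 73, 73, 74, 73, 73, 73, 72, 74, 73, 73, 72, 74, 80, 93, 107, 111, 112, 111, 112, 112, 113, 113, 113, 112, 112, 112, 112, 113, 113]
[132, 117, 112, 112, 111, 110, 108, 99, 89, 79, 76, 73, 73, 73, 74, 75, 74, 74, 75, 75, 75, 74, 75, 73, 74, 74, 74, 74, 73, 63, 36, 18, 10, 14, 12, 19, 14, 13, 13, 17, 22, 43, 68, 73, 73, 73, 73, 76, 73, 75, 74, 73, 73, 74, 74, 74, 73, 73, 74, 73, 73, 74, 74, 80, 93, 108, 113, 111, 112, 112, 111, 113, 112, 116, 128]
[[0.53059744 0.01408045 0.07      ]
 [0.67491445 0.0365196  0.07      ]] [[ 0.47778332 -0.31979538  0.023     ]] [[0.66861629 0.34094396 0.142     ]]
```

View pics/crop0.png

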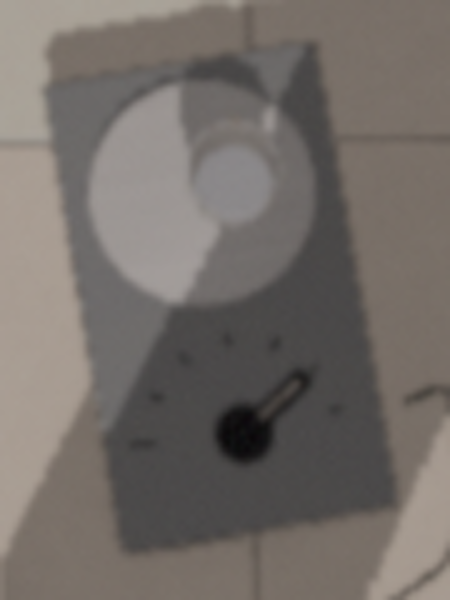

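The crop shows the lever on the sixth of the seven marks (dial at about 2.5), pointing up and right. The hub is at crop (243,433), the lever end at about (306,375) and the off mark at the left, (143,443). Next I'll compute the stirrer's pose.

```bash
python3 - <<'E'
from h import *
f=robot.grab_frame("top"); im=f["color"]
P=lambda L:[((u+.5)/5-.5+187,(v+.5)/5-.5+132) for u,v in L]
cor=ray(f,P([(48,88),(316,42),(395,507),(122,552)]),.07)[:,:2]
print("corners",cor.round(4).tolist(),[round(float(np.linalg.norm(cor[i]-cor[(i+1)%4])),4) for i in range(4)])
ctr=cor.mean(0); ax=(cor[0]+cor[1]-cor[2]-cor[3]); psi=np.arctan2(ax[1],ax[0])
print("ctr",ctr,"psi",psi,"dial from ctr",ctr-.085*np.array([np.cos(psi),np.sin(psi)]))
mk=ray(f,P([(143,443),(157,397),(185,358),(228,340),(275,345),(336,409)]),.07)[:,:2]
A=np.c_[2*mk,np.ones(6)];s=np.linalg.lstsq(A,(mk**2).sum(1),rcond=None)[0]
print("circle",s[:2],np.sqrt(s[2]+s[:2]@s[:2]))
pl=ray(f,P([(203,191)]),.082); print("plate",pl)
d=s[:2]
for m in mk: print(round(float(np.arctan2(*(m-d)[::-1])),3),end=" ")
# black mask of lever/hub
g=cv2.cvtColor(im,cv2.COLOR_RGB2GRAY)
m=np.zeros_like(g);m[202:228,225:252]=(g[202:228,225:252]<45)
n,l,st,ce=cv2.connectedComponentsWithStats(m); print(st,ce)
w=ray(f,P([(252,424),(303,378)]),.1045); print("white line",w, np.arctan2(*(w[1]-w[0])[:2][::-1]))
print("hub",ray(f,P([(243,433)]),.0785))
tip=ray(f,P([(307,375)]),.1045);print("tip",tip)
b=ray(f,P([(233,178)]),.082);print("beaker",b)
E
```

```text
corners [[0.7389, 0.1315], [0.7663, -0.0303], [0.485, -0.0733], [0.4608, 0.0886]] [0.1642, 0.2846, 0.1637, 0.2814]
ctr [0.61273018 0.02911638] psi 0.15250922608650697 dial from ctr [0.52871678 0.01620329]
circle [0.52742938 0.01656884] 0.058226373179725184
plate [[0.67360228 0.0387094  0.082     ]]
1.614 1.119 0.619 0.141 -0.346 -1.288 [[     0      0    512    384 196496]
 [   245    206      4      4      8]
 [   230    212     15     13    104]] [[255.51087554 191.48532795]
 [246.75       207.375     ]
 [235.625      218.        ]]
white line [[ 0.53416707  0.01134517  0.1045    ]
 [ 0.56036813 -0.01841418  0.1045    ]] -0.8488985531670228
hub [[0.52979149 0.01649348 0.0785    ]]
tip [[ 0.56207802 -0.02075117  0.1045    ]]
beaker [[0.68127417 0.02081728 0.082     ]]
```

Call:
step_arm --pt "35.5 -32.8 3 0 0 0 0" --pt "35.5 -32.8 3 0 0 0 0" --pt "35.5 -32.8 3 0 0 0 0" --pt "35.5 -32.8 3 0 0 0 0" --pt "35.5 -32.8 3 0 0 0 0" --pt "35.5 -32.8 3 0 0 0 0" --pt "35.5 -32.8 3 0 0 0 0" --pt "35.5 -32.8 3 0 0 0 0" --force 40

```text
time_s: 1.2
tcp_pos: [0.3884, -0.2824, 0.2073]
eef_rot: [0.0, 0.988, 0.153, 0.0]
force: [1.4, -0.2, -0.3]
gripper_width: 0.0002
gripper_force: 0.0
```

Call:
step_arm --pt "35.5 -32.8 5 0 0 0 0" --pt "35.5 -32.8 5 0 0 0 0" --pt "35.5 -32.8 5 0 0 0 0" --pt "35.5 -32.8 5 0 0 0 0" --pt "35.5 -32.8 5 0 0 0 0" --pt "35.5 -32.8 5 0 0 0 0" --pt "0 0 0 0 0 -0.138 0" --pt "0 0 0 0 0 -0.138 0"

```text
time_s: 2.2
tcp_pos: [0.5315, -0.0309, 0.177]
eef_rot: [-0.0, 0.957, 0.29, -0.0]
force: [0.3, -0.4, -0.1]
gripper_width: 0.0003
gripper_force: 0.0
```

Call:
step_arm --pt "0 0 0 0 0 -0.138 0" --pt "0 0 0 0 0 0 0" --pt "0 0 0 0 0 0 0"

```text
time_s: 2.58
tcp_pos: [0.5314, -0.0318, 0.1773]
eef_rot: [-0.0, 0.936, 0.351, -0.0]
force: [0.8, 0.5, -0.8]
gripper_width: 0.0
gripper_force: 0.0
```

```bash
python3 - <<'E'
from h import *
f=robot.grab_frame("side"); im=f["color"]
p=proj(f,[[.529,.0165,.0785],[.529+.049*.66,.0165-.049*.751,.1045],[.529+.049*.66,.0165-.049*.751,.0785]]);print(p, proj(f,[robot.sense()["tcp_pos"]]))
x,y=map(int,p[0]);x0,y0=x-70,y-75
cv2.imwrite("pics/s1.png",cv2.resize(im[y0:y0+120,x0:x0+150][:,:,::-1],None,fx=5,fy=5,interpolation=cv2.INTER_CUBIC));print(x0,y0)
E
```

```text
[[240.20440426 199.24658266]
 [253.491239   194.56081343]
 [253.35272956 201.40756773]] [[247.76880791 177.51107769]]
170 124
```

View pics/s1.png

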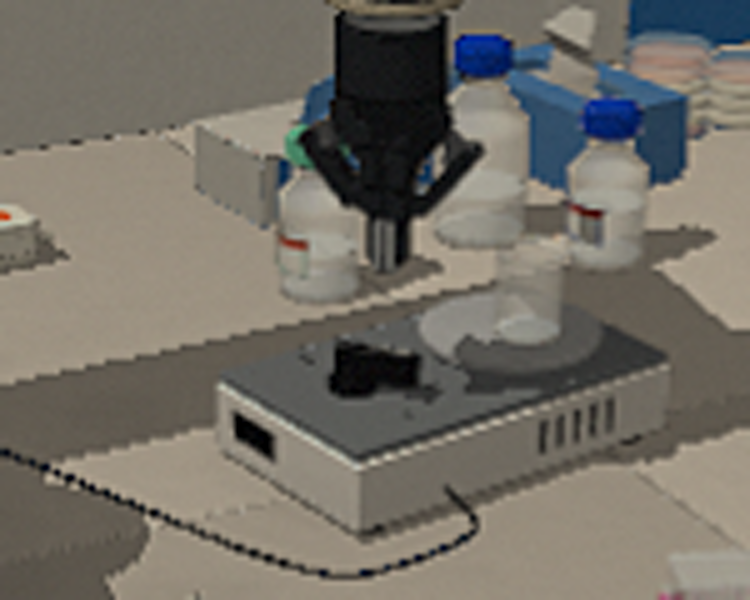

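The side view shows the lever end at crop (418,365), or full-frame (253.6,197), which matches the prediction of (253.5,194.6–201.4). The shut fingers hang above it, clear of the lever. I'll descend on the clockwise side.

Call:
step_arm --pt "0 0 18 0 0 0 0" --pt "0 0 18 0 0 0 0" --pt "0 0 18 0 0 0 0" --pt "0 0 18 0 0 0 0" --pt "0 0 10 0 0 0 0" --pt "0 0 8 0 0 0 0" --pt "0 0 0 0 0 0 0"

```text
time_s: 3.5
tcp_pos: [0.5313, -0.0318, 0.0871]
eef_rot: [-0.0, 0.936, 0.352, -0.0]
force: [0.3, -0.8, -0.1]
gripper_width: -0.0001
gripper_force: 0.0
```

Call:
step_arm --pt "4 0 0 0 0 0 0" --pt "4 0 0 0 0 0 0" --pt "2 0 0 0 0 0 0" --pt "2 0 0 0 0 0 0" --pt "0 0 0 0 0 0 0"

```text
time_s: 4.12
tcp_pos: [0.5406, -0.0238, 0.0873]
eef_rot: [0.0, 0.936, 0.353, 0.0]
force: [0.2, -0.5, -1.0]
gripper_width: 0.0004
gripper_force: 0.0
```

Call:
step_arm --pt "1 0 0 0 0 0 0" --pt "1 0 0 0 0 0 0" --pt "1 0 0 0 0 0 0" --pt "0 0 0 0 0 0 0"

```text
time_s: 4.62
tcp_pos: [0.5427, -0.0219, 0.0873]
eef_rot: [0.0, 0.936, 0.353, -0.0]
force: [-0.6, -1.1, 0.4]
gripper_width: -0.0002
gripper_force: 0.5
```

Call:
step_arm --pt "3.9 1.5 0 0 0 -0.1 0" --pt "3.9 1.5 0 0 0 -0.1 0"

```text
time_s: 4.88
tcp_pos: [0.55, -0.0188, 0.0872]
eef_rot: [-0.0, 0.895, 0.446, -0.0]
force: [-2.0, -2.4, 0.1]
gripper_width: -0.0001
gripper_force: 1.5
```

Call:
step_arm --pt "3.9 1.5 0 0 0 -0.1 0" --pt "3.9 1.5 0 0 0 -0.1 0" --pt "3.9 1.5 0 0 0 -0.1 0"

```text
time_s: 5.25
tcp_pos: [0.5603, -0.011, 0.0872]
eef_rot: [-0.0, 0.818, 0.575, -0.0]
force: [-2.0, -2.7, 0.4]
gripper_width: 0.0004
gripper_force: 1.6
```

```bash
cat >> h.py <<'E'
D=np.array([.529,.0165])
def rel():
    s=robot.sense(); q=s["eef_rot"]; yx=2*np.arctan2(q[2],q[1]); yy=yx-np.pi/2
    o=np.array([np.cos(yy),np.sin(yy)]);a=np.array([-o[1],o[0]]);v=np.array(s["tcp_pos"][:2])-D
    print("t",s["time_s"],"yaw_y",yy.round(3),"out",(v@o).round(4),"acw",(v@a).round(4),"z",s["tcp_pos"][2],"dial",round(1.5+.15-yy,3),"F",np.round(s["force"],1),"T",np.round(s["torque"],2))
E
python3 -c "
from h import *
rel()"
```

```text
t 5.25 yaw_y -0.347 out 0.0388 acw -0.0152 z 0.08723749855476584 dial 1.997 F [-2.  -2.7  0.4] T [-0.44  0.32  0.08]
```

Call:
step_arm --pt "3.9 1.5 0 0 0 -0.1 0" --pt "3.9 1.5 0 0 0 -0.1 0" --pt "3.9 1.5 0 0 0 -0.1 0" --pt "3.9 1.5 0 0 0 -0.1 0" --pt "3.9 1.5 0 0 0 -0.1 0"

```text
time_s: 5.88
tcp_pos: [0.5705, 0.007, 0.0873]
eef_rot: [-0.0, 0.651, 0.759, -0.0]
force: [-1.3, -3.9, 0.8]
gripper_width: -0.0003
gripper_force: 1.7
```

```bash
python3 -c "
from h import *
rel()"
```

```text
t 5.875 yaw_y 0.153 out 0.0396 acw -0.0157 z 0.0872921831550253 dial 1.497 F [-1.3 -3.9  0.8] T [-0.6   0.18  0.04]
```

Call:
step_arm --pt "3.9 1.5 0 0 0 -0.1 0" --pt "3.9 1.5 0 0 0 -0.1 0" --pt "3.9 1.5 0 0 0 -0.1 0" --pt "3.9 1.5 0 0 0 -0.1 0" --pt "3.9 1.5 0 0 0 -0.1 0"

```text
time_s: 6.5
tcp_pos: [0.571, 0.0277, 0.0873]
eef_rot: [0.0, 0.443, 0.897, 0.0]
force: [1.9, -3.1, 0.5]
gripper_width: 0.0001
gripper_force: 1.3
```

```bash
python3 -c "
from h import *
rel()"
```

```text
t 6.5 yaw_y 0.653 out 0.0402 acw -0.0166 z 0.08727429685864442 dial 0.997 F [ 1.9 -3.1  0.5] T [-0.5  -0.07  0.03]
```

Call:
step_arm --pt "4.0 1.3 0 0 0 -0.1 0" --pt "4.0 1.3 0 0 0 -0.1 0" --pt "4.0 1.3 0 0 0 -0.1 0" --pt "4.0 1.3 0 0 0 -0.1 0" --pt "4.0 1.3 0 0 0 -0.1 0"

```text
time_s: 7.12
tcp_pos: [0.5604, 0.0457, 0.0873]
eef_rot: [0.0, 0.207, 0.978, 0.0]
force: [1.4, -1.8, 0.1]
gripper_width: 0.0002
gripper_force: 1.2
```

Call:
step_arm --pt "2.0 0.7 0 0 0 -0.05 0" --pt "2.0 0.7 0 0 0 -0.05 0" --pt "2.0 0.7 0 0 0 -0.05 0" --pt "2.0 0.7 0 0 0 -0.05 0" --pt "2.0 0.7 0 0 0 -0.05 0" --pt "2.0 0.7 0 0 0 -0.05 0" --pt "2.0 0.7 0 0 0 -0.05 0" --pt "0 0 0 0 0 0 0"

```text
time_s: 8.12
tcp_pos: [0.548, 0.0541, 0.0873]
eef_rot: [-0.0, 0.035, 0.999, 0.0]
force: [0.4, -0.6, -0.7]
gripper_width: -0.0003
gripper_force: 0.0
```

```bash
python3 -c "
from h import *
rel()
f=robot.grab_frame('top');im=f['color']
cv2.imwrite('pics/t2.png',cv2.resize(im[182:252,187:277][:,:,::-1],None,fx=6,fy=6,interpolation=cv2.INTER_CUBIC))"
```

```text
t 8.125 yaw_y 1.5 out 0.0388 acw -0.0163 z 0.08730667105131595 dial 0.15 F [ 0.4 -0.6 -0.7] T [0.06 0.01 0.  ]
```

View pics/t2.png

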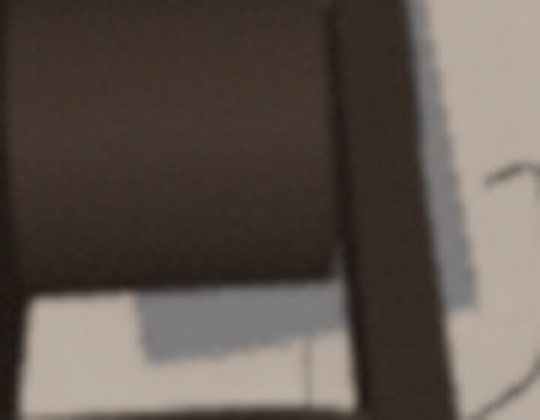

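The arm hides the selector in the top view. The force has dropped to zero, so the lever has sprung on past the last bump. I'll follow it gently until the fingertip feels the off stop.

Call:
step_arm --pt "2.0 0.7 0 0 0 -0.05 0" --pt "1.6 0.5 0 0 0 -0.04 0" --pt "0 0 0 0 0 0 0"

```text
time_s: 8.55
tcp_pos: [0.5446, 0.0553, 0.0873]
eef_rot: [-0.0, -0.009, 1.0, 0.0]
force: [0.0, 0.5, -0.8]
gripper_width: 0.0
gripper_force: 0.0
```

Call:
step_arm --pt "0.8 0.2 0 0 0 -0.02 0" --pt "0 0 0 0 0 0 0"

```text
time_s: 8.8
tcp_pos: [0.5441, 0.0555, 0.0874]
eef_rot: [0.0, -0.019, 1.0, 0.0]
force: [1.2, -0.8, -0.8]
gripper_width: -0.0002
gripper_force: 0.6
```

Call:
step_arm --pt "0.8 0.2 0 0 0 -0.02 0" --pt "0 0 0 0 0 0 0"

```text
time_s: 9.05
tcp_pos: [0.5437, 0.0557, 0.0874]
eef_rot: [0.001, -0.03, 1.0, -0.0]
force: [5.2, 0.5, -1.8]
gripper_width: 0.0002
gripper_force: 2.6
```

```bash
python3 -c "
from h import *
rel()"
```

```text
t 9.05 yaw_y 1.63 out 0.0383 acw -0.017 z 0.0874486616334981 dial 0.02 F [ 5.2  0.5 -1.8] T [ 0.08 -0.87  0.  ]
```

The force climbed to 5 N within 1 mm at a dial angle of about 0, which is more than a bump gives, so the lever is on the off stop. I'll back off, lift, and cross to the anticlockwise side.

Call:
step_arm --pt "-2 0 0 0 0 0 0" --pt "-6 0 0 0 0 0 0" --pt "0 0 -25 0 0 0 0" --pt "0 0 -25 0 0 0 0" --pt "18 0 0 0 0 0 0" --pt "18 0 0 0 0 0 0" --pt "18 0 0 0 0 -0.02 0" --pt "0 0 0 0 0 0 0"

```text
time_s: 10.05
tcp_pos: [0.4961, 0.053, 0.1373]
eef_rot: [-0.001, -0.04, 0.999, 0.0]
force: [0.0, 0.7, -0.6]
gripper_width: 0.0002
gripper_force: 0.0
```

```bash
python3 -c "
from h import *
rel()
f=robot.grab_frame('side');im=f['color']
print(proj(f,[[.529,.0165,.0785],[.529-.049*.079,.0165+.049*.997,.1045]]))
cv2.imwrite('pics/s2.png',cv2.resize(im[150:250,190:310][:,:,::-1],None,fx=6,fy=6,interpolation=cv2.INTER_CUBIC))"
```

```text
t 10.05 yaw_y 1.65 out 0.039 acw 0.0299 z 0.137331195304833 dial 0.0 F [ 0.   0.7 -0.6] T [ 0.   -0.02 -0.03]
[[240.20440426 199.24658266]
 [232.93650749 187.76841529]]
```

View pics/s2.png

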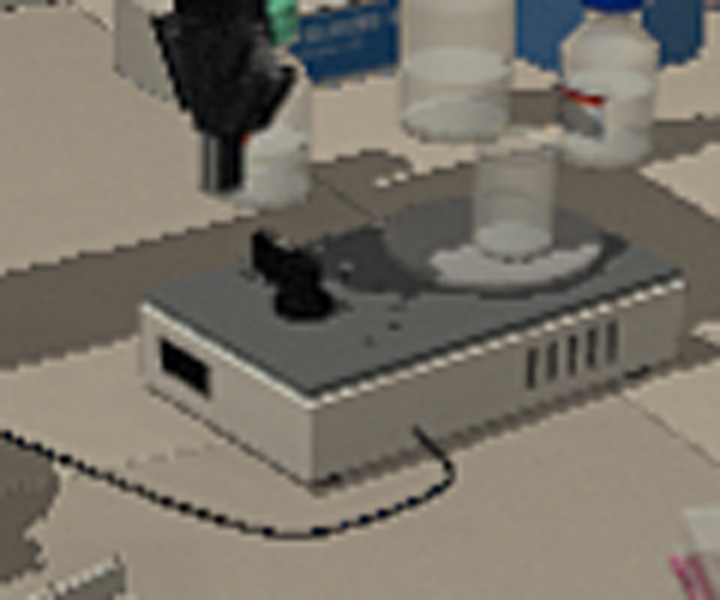

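In the side view the lever end is at crop (260,235), or full-frame (233.3,189.2), against (232.9,187.8) predicted for off. So the lever is at off, the fingers are clear, and the stirrer hasn't moved. Next I'll descend on the anticlockwise side and approach.

Call:
step_arm --pt "0 0 18 0 0 0 0" --pt "0 0 18 0 0 0 0" --pt "0 0 9 0 0 0 0" --pt "0 0 5 0 0 0 0" --pt "-4 0 0 0 0 0 0" --pt "-4 0 0 0 0 0 0" --pt "-3 0 0 0 0 0 0" --pt "0 0 0 0 0 0 0"

```text
time_s: 11.1
tcp_pos: [0.5085, 0.0539, 0.0875]
eef_rot: [0.0, -0.04, 0.999, 0.0]
force: [-0.4, -0.3, 0.3]
gripper_width: 0.0003
gripper_force: 0.0
```

Call:
step_arm --pt "-1 0 0 0 0 0 0" --pt "-1 0 0 0 0 0 0" --pt "0 0 0 0 0 0 0"

```text
time_s: 11.48
tcp_pos: [0.5101, 0.054, 0.0873]
eef_rot: [0.0, -0.04, 0.999, 0.0]
force: [-0.4, 1.0, -0.2]
gripper_width: -0.0001
gripper_force: 0.0
```

Call:
step_arm --pt "-3.9 1.5 0 0 0 0.1 0" --pt "-3.9 1.5 0 0 0 0.1 0" --pt "-3.9 1.5 0 0 0 0.1 0" --pt "-3.9 1.5 0 0 0 0.1 0" --pt "-3.9 1.5 0 0 0 0.1 0"

```text
time_s: 12.1
tcp_pos: [0.5302, 0.0591, 0.0873]
eef_rot: [-0.0, 0.21, 0.978, -0.0]
force: [0.2, -0.1, 0.5]
gripper_width: -0.0001
gripper_force: 0.0
```

```bash
python3 -c "
from h import *
rel()"
```

```text
t 12.1 yaw_y 1.147 out 0.0393 acw 0.0165 z 0.08726647796186358 dial 0.503 F [ 0.2 -0.1  0.5] T [-0.04  0.02  0.  ]
```

Call:
step_arm --pt "-3.9 1.4 0 0 0 0.1 0" --pt "-3.9 1.4 0 0 0 0.1 0" --pt "-3.9 1.4 0 0 0 0.1 0" --pt "-3.9 1.4 0 0 0 0.1 0" --pt "-3.9 1.4 0 0 0 0.1 0"

```text
time_s: 12.72
tcp_pos: [0.5499, 0.0535, 0.0872]
eef_rot: [-0.0, 0.446, 0.895, -0.0]
force: [0.1, -0.1, 0.4]
gripper_width: 0.0
gripper_force: 0.0
```

Call:
step_arm --pt "-3.9 1.4 0 0 0 0.1 0" --pt "-3.9 1.4 0 0 0 0.1 0" --pt "-3.9 1.4 0 0 0 0.1 0" --pt "-3.9 1.4 0 0 0 0.1 0" --pt "-3.9 1.4 0 0 0 0.1 0" --pt "0 0 0 0 0 0 0"

```text
time_s: 13.48
tcp_pos: [0.5645, 0.039, 0.0873]
eef_rot: [-0.0, 0.652, 0.758, 0.0]
force: [-0.7, 0.3, -0.4]
gripper_width: 0.0
gripper_force: 0.0
```

```bash
python3 -c "
from h import *
rel()"
```

```text
t 13.475 yaw_y 0.15 out 0.0385 acw 0.0169 z 0.08725640420821063 dial 1.5 F [-0.7  0.3 -0.4] T [ 0.02 -0.01  0.05]
```

Call:
step_arm --pt "-2 0.8 0 0 0 0.05 0" --pt "-2 0.8 0 0 0 0.05 0" --pt "-2 0.8 0 0 0 0.05 0"

```text
time_s: 13.85
tcp_pos: [0.5673, 0.0337, 0.0873]
eef_rot: [-0.0, 0.707, 0.708, 0.0]
force: [0.4, 3.0, -0.9]
gripper_width: -0.0
gripper_force: 1.5
```

Call:
step_arm --pt "-2 0.8 0 0 0 0.05 0" --pt "-2 0.8 0 0 0 0.05 0"

```text
time_s: 14.1
tcp_pos: [0.5689, 0.0296, 0.0873]
eef_rot: [-0.0, 0.741, 0.671, 0.0]
force: [0.3, 1.0, -0.5]
gripper_width: -0.0003
gripper_force: 0.4
```

Call:
step_arm --pt "-2 0.8 0 0 0 0.05 0" --pt "-2 0.8 0 0 0 0.05 0" --pt "0 0 0 0 0 0 0"

```text
time_s: 14.48
tcp_pos: [0.5699, 0.0252, 0.0873]
eef_rot: [-0.0, 0.773, 0.634, -0.0]
force: [0.1, -0.5, 0.2]
gripper_width: 0.0
gripper_force: 0.0
```

```bash
python3 -c "
from h import *
rel()"
```

```text
t 14.475 yaw_y -0.198 out 0.0384 acw 0.0166 z 0.08727193560328765 dial 1.848 F [ 0.1 -0.5  0.2] T [-0.07  0.03  0.02]
```

The force peaked at 3 N and then fell to zero, so the lever sprang over the fourth bump. I'll retreat and check.

Call:
step_arm --pt "5 0 0 0 0 0 0" --pt "6 0 0 0 0 0 0" --pt "0 0 -25 0 0 0 0" --pt "0 0 -35 0 0 0 0" --pt "0 0 -35 0 0 0 0" --pt "0 0 -25 0 0 0 0" --pt "-35 -8 0 0 0 0 0" --pt "-35 -8 0 0 0 0 0"

```text
time_s: 15.48
tcp_pos: [0.5425, -0.0295, 0.2077]
eef_rot: [0.0, 0.773, 0.634, 0.0]
force: [0.3, 0.0, -0.3]
gripper_width: -0.0
gripper_force: 0.0
```

Call:
step_arm --pt "-40 -8 0 0 0 0 0" --pt "-40 -8 0 0 0 0 0" --pt "-40 -8 0 0 0 0 0" --pt "-40 -8 0 0 0 0 0" --pt "-40 -8 0 0 0 0 0" --pt "-40 -8 0 0 0 0 0" --pt "-40 -8 0 0 0 0 0" --pt "0 0 0 0 0 0 0"

```text
time_s: 16.48
tcp_pos: [0.4316, -0.2946, 0.2073]
eef_rot: [0.0, 0.775, 0.632, -0.0]
force: [0.4, 0.4, -0.3]
gripper_width: 0.0002
gripper_force: 0.0
```

```bash
python3 -c "
from h import *
rel()
f=robot.grab_frame('top');im=f['color']
cv2.imwrite('pics/t3.png',cv2.resize(im[132:252,187:277][:,:,::-1],None,fx=5,fy=5,interpolation=cv2.INTER_CUBIC))"
```

```text
t 16.475 yaw_y -0.202 out -0.0331 acw -0.3243 z 0.2073311549889041 dial 1.852 F [ 0.4  0.4 -0.3] T [-0.06 -0.   -0.03]
```

View pics/t3.png

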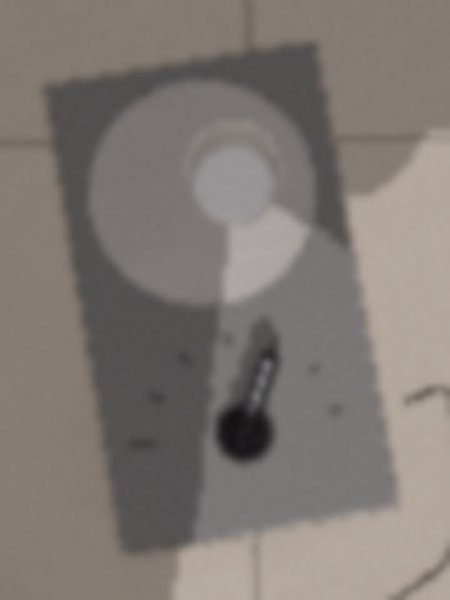

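The lever now covers the fifth mark (end at crop (271,352), hub (243,433)), which is dial 2.0, the fourth click. The stirrer corners and the beaker are where they were, and the gripper is clear.

```bash
python3 -c "
from h import *
print(robot.hand_in())"
```

```text
the job is handed in; nothing more can be done
None
```

The selector was pushed back to the off stop, then clockwise four clicks; the last picture shows it resting at dial 2.0 with the stirrer and beaker unmoved, and the job is handed in (the grading result wasn't shown).

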